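Rake loose wax carvers into the grooves of the instrument tray

TASK

Five used wax carvers were tipped in a heap into the ribbed tray: take the rake from its rest, lower it until both rubber-soled skids just bear flat on the tray's two long rims, and comb across the grooves with a light touch, as many strokes from either end as it takes, until every carver lies parallel to the ribs, right down on the floor of a groove of its own. Ease off and start again if the rake catches: do not lean on the rake, force a carver or shove the tray along the bench, and never touch the sharp carvers with the gripper. Then stand the rake back on its rest as it was and let go, leaving the molar, bottle and bowl alone.

Things in the scene. Friction and masses are not known exactly. Their poses are not given: they have to be found in the camera images.
- tray: Loose metal tray, 0.9 kg, 200 mm (its x) by 284 mm (y) by 28 mm high; origin at the centre of its underside, z up. The two flat rims the skids ride on run along y at x = -96 and +96 mm, 8 mm wide, tops 28 mm above the origin; 184 mm clear between them. Grooves run along x. From y = 114 to 138 mm, at both ends, the floor slopes up from rib-top to rim height, so strays roll back.
- tray_bed (a point): Centre of the tray's ribbed bed, level with the rib tops, 16 mm above the tray's origin; axes as the tray's. Eleven round-topped grey ribs, 9 mm thick and 10 mm high, run along x at 22 mm pitch (y = -110 to +110 mm). The ten grooves between them have centres at y = -99, -77 ... +99 mm and a flat floor 10 mm below this point.
- rest: Fixed white rake rest: a base plate with two cheeks, each 70 mm along its y and 16 mm wide, at x = -96 and +96 mm, their flat tops 31 mm above the origin (centre of its underside, z up). The rake's skids stand on the cheeks with the rake's origin above the rest's origin and the same yaw.
- rake: Loose rake, 0.2 to 0.35 kg, steel with a blue bar handle. Origin midway between its two skids, level with their flat undersides (soft rubber soles, about 1 mm give); z up. The head bar runs along x, its underside 16 mm above the skids' undersides. The skids, at x = -96 and +96 mm, are 60 mm long (y from -30 to +30 mm) and 16 mm wide.
- rake_teeth (a point): Middle of the line of the rake's tooth tips, 8 mm below the skids' undersides; axes as the rake's. Seven flat green silicone teeth, 16 mm wide and 5 mm thick, stand in a row along x, from x = -74 to +74 mm, 6 mm apart. With the skids on the tray's rims the tips pass 4 mm above the ribs: clear over seated carvers (tops level with the ribs) but against any on the ribs.
- rake_grip (a point): Centre of the rake's handle at the place to grip, 70 mm above the skids' undersides, 10 mm to -y of the teeth; axes as the rake's. The handle is a level bar along the rake's y, 120 mm long (70 mm to -y and 50 mm to +y of this point), 20 mm wide along x, 24 mm high, on a post 10 mm wide. Grip across its width (along x).
- carver1: Green double-ended wax carver, 150 mm long along its x: a smooth, slippery round handle 10 mm thick and 116 mm long, with a 4 mm steel point at each end; 32 g; origin at its centre, on its axis. Lying in a groove, its axis is 11 mm above the tray's origin; lying on the ribs, 21 mm or more.
- carver2: Orange carver, same size and origin.
- carver3: Blue carver, same size and origin.
- carver4: Yellow carver, same size and origin.
- carver5: Red carver, same size and origin; it starts on top, lying across the others.
- molar: Bystander: large yellow teaching molar, 44 mm wide, 56 mm high, origin at the centre of its underside.
- bottle: Bystander: white capped bottle, 60 mm across, 150 mm high, origin at the centre of its underside.
- bowl: Bystander: green mixing bowl, 110 mm across, 60 mm high, origin at the centre of its underside.
Things that resemble listed ones, but are neither listed nor needed, are in the scene too. What is shaped like the carver5 but white is not meant.

How it is judged (in metres and radians):
On the way, in this order (a step that is already met when the one before it is completed fails the run):
1. the rake is held clear above its rest (z of rake in the frame of rest above 0.05 m and contact force between the fingers and rake above 1 N), for 0.2 s.
2. the rake's skids bear flat on both tray rims (z of rake in the frame of tray between 0.026 and 0.031 m and angle between rake's own z axis and vertical below 0.05 rad and contact force between rake and tray above 0.5 N), for 0.2 s.
3. all five carvers lie in grooves (z of carver1 in the frame of tray between 0.0085 and 0.0135 m and angle between the x axis of each of carver1, carver2, carver3, carver4, carver5 and the x axis of tray, either way round below 0.07 rad and z of carver2 in the frame of tray between 0.0085 and 0.0135 m and z of carver3 in the frame of tray between 0.0085 and 0.0135 m and z of carver4 in the frame of tray between 0.0085 and 0.0135 m and z of carver5 in the frame of tray between 0.0085 and 0.0135 m), for 0.1 s.
At the end, for the whole second after the job is handed in: Every carver lies still on a groove floor (axis within 2.5 mm of 11 mm above the tray's origin) and within 0.07 rad of the ribs; the rake stands still and level on its rest, within 20 mm and 0.15 rad of its place there, released (all of step 3 and linear speed of each of carver1, carver2, carver3, carver4, carver5, rake below 0.02 m/s and horizontal distance between rake and rest below 0.02 m and angle between the x axis of rake and the x axis of rest, either way round below 0.15 rad and angle between rake's own z axis and vertical below 0.05 rad and z of rake in the frame of rest between 0.028 and 0.034 m); the robot touches nothing.
It fails at once if the tray is shoved more than 15 mm along the bench (distance of tray from where it was at the start of the episode above 0.015 m).
It fails at once if the gripper or arm touches a carver (contact force between any of the fingers, the arm and carver1 above 0.5 N or contact force between any of the fingers, the arm and carver2 above 0.5 N or contact force between any of the fingers, the arm and carver3 above 0.5 N or contact force between any of the fingers, the arm and carver4 above 0.5 N or contact force between any of the fingers, the arm and carver5 above 0.5 N).
It fails at once if the rake presses on the tray with more than 35 N (contact force between rake and tray above 35 N).
It fails at once if the rake presses on a carver with more than 30 N (contact force between rake and carver1 above 30 N or contact force between rake and carver2 above 30 N or contact force between rake and carver3 above 30 N or contact force between rake and carver4 above 30 N or contact force between rake and carver5 above 30 N).
It fails at once if the molar, bottle or bowl is moved more than 20 mm (distance of any of molar, bottle, bowl from where it was at the start of the episode above 0.02 m).
It also fails if it takes over 72 s, if anything falls off the work surface, if the arm or the gripper's body presses on something with over 40 N, if the wrist force passes 120 N, or if a joint passes its speed limit or range.

ROBOT

A 6-joint arm with a two-finger parallel gripper is mounted at the origin on the work surface. World frame = base frame: x ahead of the robot, y to its left, z up, the work surface at z = 0. Lengths are in mm, angles in rad, forces in N, time in s.
With the tool pointing down it reaches from about 350 to 775 mm from the base axis. Payload 7.3 kg.
Tool frame: the origin (TCP) lies midway between the tips of the shut fingers; the grasp point (between the pads) lies 19 mm behind it (grip_depth is the distance from the TCP to the grasp point, in mm); z points along the fingers, y is the direction in which the jaws open and shut (so a half turn about z gives the same grasp; the last joint's range is limited). The gripper opens to 92 mm and grips with 3 to 60 N. Pads are 19 mm wide; open, the fingers measure 130 mm over their backs; the gripper's body (75 mm by 190 mm) begins 47 mm behind the grasp point.
Start: joints at [0.97, 0.342, 1.524, -0, 1.275, -0.146], TCP at [230.614, 471.661, 205.541] pointing down, gripper open.
Joint ranges: [-2.53, 2.53], [-0.77, 2.02], [0.04, 2.7], [-1, 4.14], [0.28, 2.66], [-3.11, 3.11]. Speed limits (rad/s): [2.57, 2.57, 3.14, 3.14, 3.14, 3.14].

INTERFACE

Orientations are given as [roll, pitch, yaw] about the fixed x, y, z axes, in that order (R = Rz(yaw) Ry(pitch) Rx(roll)).
In Python, from plant import get_obs, capture, close_job, spot_in, silhouettes, mark_of, grip_depth gives the robot as it stands.
- The arm moves only by the tool servo_tool, never from a script. Its arguments are lists of equal length, an entry for each row: "slide": the shift along the tool's x, y, z normalised to -1 to 1, where 1 is 20 cm, a list of three; "rot": the turn, a rotation vector about the tool's x, y, z normalised to -1 to 1, where 1 is pi rad, a list of three; "claw": the finger opening in mm, from 0 to 91.8. A call has 1 to 5 rows; each row is the pose to reach, as a shift and turn from the pose commanded when the call began, along the tool's axes at that moment, turning the shorter way round; what a row does not reach only later rows make up. A row lasts 1/8 s, in which the tool goes at most 62.5 mm and 10.7 degrees, less where a joint would pass 70% of its speed; a pose out of reach is approached as far as the arm can. A call with a number of a shift or a turn outside -1 to 1 is refused whole. A call with a gripper value outside its range is refused whole. The fingers move at their own pace and stop on an object; the grip force is fixed at half the most. Time passes only in rows, so rows that repeat a pose let the fingers close. It gives the time, the measured TCP pose, the force and the opening at its end, in the units of the state.
- get_obs(): the state, without advancing time (a new reading comes with each control period).
- capture(name): name is "scene" or "top" or "wrist"; returns a dict with "frame" (384x512x3 uint8, red, green, blue), "depth" (384x512 float32, mm along the optical axis (not along the pixel's ray), 0 where there is no reading), "vertical_fov" (degrees; the focal length in pixels is half the picture's height over the tangent of half this angle, whatever the lens; pixels are square), "cx", "cy" (the principal point, pixels), "D" ([k1, k2, p1, p2, k3] as OpenCV has them; the pictures are not rectified), "position" and "rotation" of the camera in the world. Camera axes: x right, y down, z forward; pixel columns grow to the right and rows downward; lengths in mm; the calibration is good to about 2 mm. A picture is of the moment at which its call begins.
- close_job(): hands the job in, once; it reports no verdict.
Trained networks look in the newest picture that a camera, given by its name, has taken for a name from the list of things; names that differ only in an ending like _2 or _b are one class to them, and where a whole thing is asked for, a point or a joint stands for the part that bears it (a point fixed in the world has none). Each returns a list of dicts, best first, with "confidence" (0 to 1); they miss things now and then, are a little off and sometimes report something else, mostly with a low value. They report only what shows in the picture. A call takes as long as a camera call. They do not tell look-alikes from the thing itself.
- spot_in(query, camera): "box" ([left, top, right, bottom] in pixels, round what is visible of it).
- silhouettes(query, camera): "pixels" (384x512 bool, what is visible of it) and "box" ([left, top, right, bottom] in pixels, round what is visible of it).
- mark_of(query, camera): "xy" ([column, row] in pixels: a listed point, or the origin of a listed thing).
The state is a dict: "time": time; "joint_positions": joint angles; "dq": joint speeds; "tau": joint torques, N m; "tool_pos": TCP position; "tcp_rot": TCP orientation; "contact_force": force on the tool from outside, world axes, zero at the start; "moment": the same for the moment, N m; "grip_width": finger opening in mm.
Only numpy, scipy, OpenCV 4.12 (cv2) and the standard library are available. Lean on these libraries where they do the work, as an engineer would, in place of code of your own. Each camera call takes 0.05 s, during which the arm holds its last target. There are 200 camera calls.

## Working session

There is one attempt and no reset: what is moved stays moved. The work goes in short steps, Python scripts to look and compute and a tool call to move; the robot and the scene stay as the last step left them, time stands still between calls to the robot, and variables do not carry over. Pictures are saved under pics/ and viewed, about 8 in all and at most 12, crops included, and the job is handed in when it is done.

Besides the shell and the picture viewer there is one more tool, called after "Emit:" as name(argument=value, ...), one argument or row to a line, values as JSON. servo_tool: Moves the arm, as the interface text tells. Scaled input: -1 to 1 covers 20 cm each way for a shift and pi rad each way for a turn. Its arguments: {"type":"object","properties":{"slide":{"type":"array","items":{"type":"array","items":{"type":"number"}}},"rot":{"type":"array","items":{"type":"array","items":{"type":"number"}}},"claw":{"type":"array","items":{"type":"number"}}},"required":["slide","rot","claw"]}

```bash
mkdir -p pics; cat > h.py <<'E'
import numpy as np, cv2
from plant import *
from scipy.spatial.transform import Rotation as R
def cap(n,save=None):
    c=capture(n)
    if save: cv2.imwrite(f'pics/{save}.png',c['frame'][:,:,::-1])
    return c
def K(c):
    f=192/np.tan(np.radians(c['vertical_fov'])/2); return np.array([[f,0,c['cx']],[0,f,c['cy']],[0,0,1]])
def rays(c,uv):
    p=cv2.undistortPoints(np.array(uv,float).reshape(-1,1,2),K(c),np.array(c['D'],float))[:,0]
    return np.c_[p,np.ones(len(p))]
def world(c,uv,d): return (rays(c,uv)*np.asarray(d).reshape(-1,1))@np.array(c['rotation']).T+c['position']
def plane(c,uv,z):
    r=rays(c,uv)@np.array(c['rotation']).T; p=np.array(c['position'])
    return p+r*((z-p[2])/r[:,2:])
def cloud(c):
    v,u=np.mgrid[0:384,0:512]; uv=np.c_[u.ravel(),v.ravel()]
    return world(c,uv,c['depth'].ravel()).reshape(384,512,3)
def proj(c,P):
    Rm=np.array(c['rotation']); q=(np.atleast_2d(P)-c['position'])@Rm
    return cv2.projectPoints(q,np.zeros(3),np.zeros(3),K(c),np.array(c['D'],float))[0][:,0]
E
python3 - <<'E'
from h import *
print(get_obs())
a=cap('scene','scene0');
c=cap('top','top0')
print(c['position'],c['rotation'])
W=cloud(c)
for n in ['tray','tray_bed','rest','rake','rake_teeth','rake_grip','carver1','carver2','carver3','carver4','carver5','molar','bottle','bowl']:
    for m in mark_of(n,'top')[:2]:
        u,v=np.round(m['xy']).astype(int); print(n,m['confidence'],m['xy'],W[min(v,383),min(u,511)].round(0))
i=np.hstack([a['frame'],c['frame']])[:,:,::-1]
cv2.imwrite('pics/both0.png',cv2.resize(c['frame'][:,:,::-1],(800,600),interpolation=cv2.INTER_CUBIC))
E
```

```text
{'time': 0.0, 'joint_positions': array([ 9.69995602e-01,  3.42739909e-01,  1.52501707e+00,  1.26852049e-05,
        1.27540519e+00, -1.45997322e-01]), 'dq': array([ 0.00097772,  0.00223592,  0.00024261,  0.00157074,  0.00081212,
       -0.00100095]), 'tau': array([ 6.06694430e-04, -4.31249535e+01, -2.44219047e+01,  7.17634242e-02,
        5.61216718e-02, -1.86886796e-04]), 'tool_pos': array([230.34749437, 471.2761603 , 204.83605593]), 'tcp_rot': array([-3.14004159e+00, -2.40333783e-04,  2.68678536e+00]), 'contact_force': array([0.22614428, 0.44679681, 0.81027004]), 'moment': array([-0.01694086, -0.00139425,  0.01795447]), 'grip_width': 91.83515151483475}
[ 375.16193847    8.76494597 1326.56959188] [-3.05920972 -0.01002001 -1.57152294]Traceback (most recent call last):
  File "<stdin>", line 6, in <module>
  File "h.py", line 19, in cloud
    return world(c,uv,c['depth'].ravel()).reshape(384,512,3)
           ~~~~~^^^^^^^^^^^^^^^^^^^^^^^^^
  File "h.py", line 13, in world
    def world(c,uv,d): return (rays(c,uv)*np.asarray(d).reshape(-1,1))@np.array(c['rotation']).T+c['position']
                              ~~~~~~~~~~~~~~~~~~~~~~~~~~~~~~~~~~~~~~~~~~~~~~~~~~~~~~~~~~~~~~~~~~^~~~~~~~~~~~~~
ValueError: operands could not be broadcast together with shapes (196608,) (3,)
```

View pics/scene0.png

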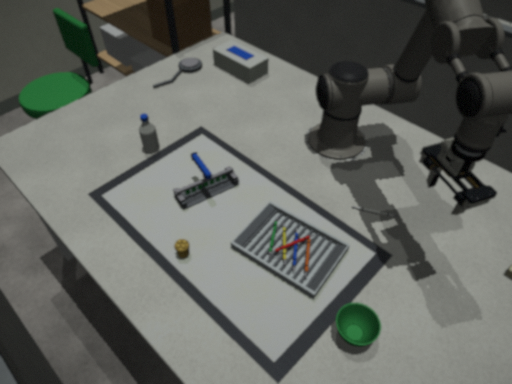

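The scene picture shows the tray with its heap at about (290,248), the rake on its rest at (207,185), the molar at (182,247), the bowl at (358,325) and the bottle at (148,135). The camera rotation comes as rpy, so I'm fixing the helper.

```bash
cat >> h.py <<'E'
def cap(n,save=None):
    c=capture(n); c['rotation']=R.from_euler('xyz',c['rotation']).as_matrix()
    if save: cv2.imwrite(f'pics/{save}.png',c['frame'][:,:,::-1])
    return c
E
python3 - <<'E'
from h import *
c=cap('top','top0')
W=cloud(c)
for n in ['tray','tray_bed','rest','rake','rake_teeth','rake_grip','carver1','carver2','carver3','carver4','carver5','molar','bottle','bowl']:
    for m in mark_of(n,'top')[:2]:
        u,v=np.round(m['xy']).astype(int); print(n,round(m['confidence'],2),m['xy'],W[min(v,383),min(u,511)].round(0))
for n in ['tray','rest','rake']:
    s=silhouettes(n,'top')
    for q in s[:2]:
        P=W[q['pixels']]; P=P[np.isfinite(P).all(1)]
        print(n,q['confidence'],q['box'],cv2.minAreaRect(P[:,:2].astype(np.float32)),np.percentile(P[:,2],[5,50,95]))
cv2.imwrite('pics/top0b.png',cv2.resize(c['frame'][:,:,::-1],(800,600),interpolation=cv2.INTER_CUBIC))
E
```

```text
tray_bed 0.91 [191.0, 197.5] [486. 201.  30.]
rest 0.83 [308.8, 190.3] [ 503. -144.  103.]
rake 0.71 [312.7, 190.7] [ 500. -155.  105.]
rake_teeth 0.56 [307.5, 189.8] [ 503. -142.   96.]
rake_grip 0.88 [316.7, 185.1] [ 517. -166.  107.]
carver1 0.67 [261.7, 122.7] [709. -12.  54.]
carver1 0.66 [200.8, 194.1] [500. 173.  14.]
carver2 0.67 [261.7, 122.7] [709. -12.  54.]
carver2 0.66 [200.8, 194.1] [500. 173.  14.]
carver3 0.67 [261.7, 122.7] [709. -12.  54.]
carver3 0.66 [200.8, 194.1] [500. 173.  14.]
carver4 0.67 [261.7, 122.7] [709. -12.  54.]
carver4 0.66 [200.8, 194.1] [500. 173.  14.]
carver5 0.67 [261.7, 122.7] [709. -12.  54.]
carver5 0.66 [200.8, 194.1] [500. 173.  14.]
molar 0.43 [261.9, 123.8] [706. -12.  53.]
bottle 0.92 [406.5, 192.8] [ 498. -438.   67.]
bowl 0.64 [104.0, 169.1] [578. 478.   8.]
tray 0.66 [146.9, 158.6, 245.0, 235.4] ((477.29095458984375, 186.27835083007812), (251.86883544921875, 322.9975891113281), 8.033427238464355) [ 2.32643016 13.72375936 29.13258103]
rest 0.63 [290.7, 157.5, 323.5, 218.0] ((464.01165771484375, -124.1148681640625), (122.7734603881836, 295.1812438964844), 56.35223388671875) [ 0.44301482  4.8724431  15.53187272]
rake 0.55 [295.7, 156.5, 341.6, 224.0] ((514.3617553710938, -173.8338165283203), (113.01362609863281, 217.6217803955078), 82.98519134521484) [ 33.25850045  59.04686635 114.96159698]
```

View pics/top0b.png

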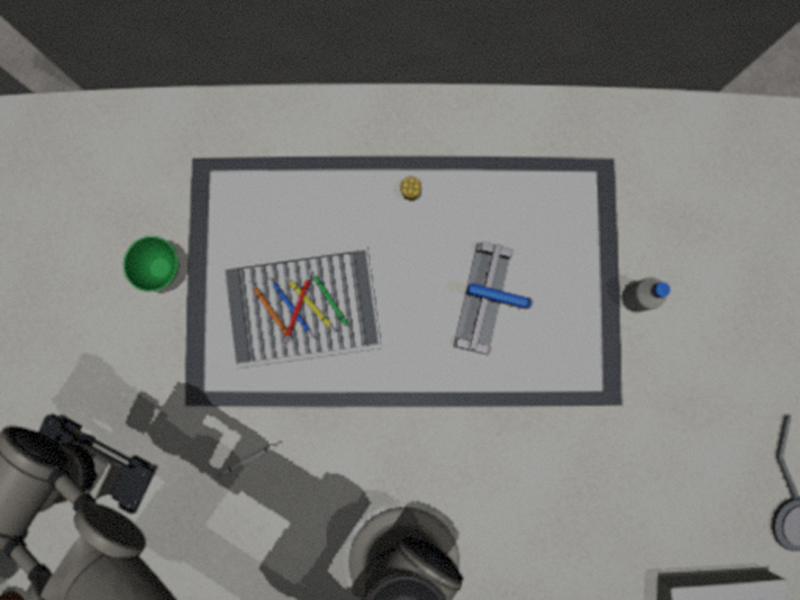

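The top view shows the tray at about (304,308) with 5 crossed carvers, tray yaw about +0.14. The rake is at (485,297) with its handle's long end at (530,302), so rake yaw is about -0.22. I'll move over the tray, then to the rake, using the wrist camera.

Emit:
servo_tool(
  slide=[
    [-0.3,-0.1,-0.3],
    [-0.6,-0.25,-0.5],
    [-0.87,-0.35,-0.6],
    [-0.87,-0.35,-0.6],
  ],
  rot=[
    [0,0,0.05],
    [0,0,0.1],
    [0,0,0.16],
    [0,0,0.16],
  ],
  claw=[91.8,91.8,91.8,91.8],
)

```text
time: 1.5
tool_pos: [357.8, 330.7, 327.2]
tcp_rot: [3.139, 0.0, 2.18]
contact_force: [0.1, 0.1, 0.5]
grip_width: 92.0
```

Emit:
servo_tool(
  slide=[
    [-0.3,0.03,0],
    [-0.6,0.03,0],
    [-0.95,0.03,0],
    [-0.95,0.03,0],
    [-0.95,0.03,0],
  ],
  rot=[
    [0,0,0.05],
    [0,0,0.1],
    [0,0,0.153],
    [0,0,0.153],
    [0,0,0.153],
  ],
  claw=[91.8,91.8,91.8,91.8,91.8],
)

```text
time: 2.12
tool_pos: [470.4, 180.3, 325.4]
tcp_rot: [-3.141, -0.001, 1.703]
contact_force: [0.2, -0.5, 0.6]
grip_width: 91.7
```

```bash
python3 - <<'E'
from h import *
o=get_obs(); print(o['time'],o['tool_pos'],o['tcp_rot'])
c=cap('wrist','w1'); print(c['position'],c['rotation'][:,2])
np.savez('w1.npz',**c)
cv2.imwrite('pics/w1b.png',cv2.resize(c['frame'][:,:,::-1],(800,600),interpolation=cv2.INTER_CUBIC))
E
```

```text
2.125 [470.40942988 180.31576487 325.3864621 ] [-3.14115057e+00 -5.26292073e-04  1.70338182e+00]
[459.13754892 259.83529226 504.48939704] [ 0.03759079 -0.29434704 -0.95495903]
```

View pics/w1b.png

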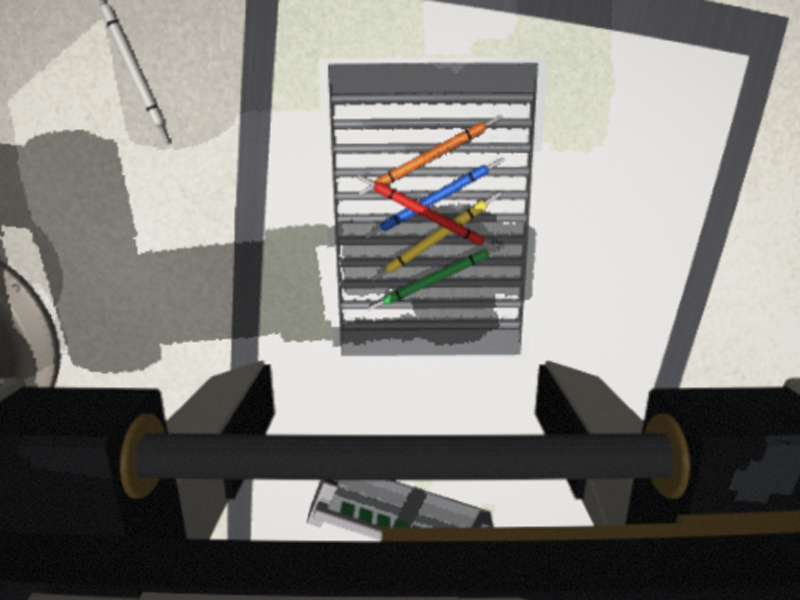

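The wrist view shows the tray clearly, with inner corners at (330,63), (538,63), (340,355) and (521,355). The five carvers all lie at about 30° across the ribs. I'll fit the tray pose and then move toward the rake.

```bash
cat > fit.py <<'E'
from h import *
from scipy.optimize import least_squares
def fit(c,obj,uv,p0):
    f=lambda p:(proj(c,np.c_[obj[:,:2]@R.from_euler('z',p[2]).as_matrix()[:2,:2].T+p[:2],obj[:,2]])-uv).ravel()
    s=least_squares(f,p0,x_scale=[10,10,.1]); return s.x,s.fun.reshape(-1,2)
E
python3 - <<'E'
from fit import *
c=dict(np.load('w1.npz'))
obj=np.array([[-92,138,28],[92,138,28],[-92,-138,28],[92,-138,28.]])
uv=np.array([[330,63],[538,63],[340,355],[521,355]])*.64
x,r=fit(c,obj,uv,[486,190,.14]);print(x,r.round(1))
x2=plane(c,uv,28);print(x2, np.linalg.norm(x2[0]-x2[1]),np.linalg.norm(x2[0]-x2[2]))
# overlay check with ribs
im=c['frame'][:,:,::-1].copy();im=cv2.resize(im,(1024,768))
Q=R.from_euler('z',x[2]).as_matrix()
def P(p): return proj(c,np.array(p)@Q.T+[x[0],x[1],0])*2
for k in range(11):
    a=P([[-92,-110+22*k,16],[92,-110+22*k,16]]).astype(int); cv2.line(im,tuple(map(int,a[0])),tuple(map(int,a[1])),(255,0,255),1)
for s in(-1,1):
    a=P([[96*s,-142,28],[96*s,142,28]]); cv2.line(im,tuple(map(int,a[0])),tuple(map(int,a[1])),(0,255,0),1)
cv2.imwrite('pics/ov1.png',im[40:500,380:740])
W=cloud(c)
from scipy.ndimage import center_of_mass
s=silhouettes('rake','top') if 0 else None
t=cap('top'); 
# rake coarse: handle end pixels in top view
uv=np.array([[470,289],[530,302]])*.64
print('handle ends',plane(t,uv,31+82))
E
```

```text
[4.93635360e+02 1.97347400e+02 1.34232315e-01] [[-0.7 -0.1]
 [ 0.8 -0.1]
 [ 0.5  0.3]
 [-0.6 -0. ]]
[[384.95211046 321.81072793  28.        ]
 [565.29588975 346.19930231  28.        ]
 [420.11658777  48.61286506  28.        ]
 [604.21014701  72.93700358  28.        ]] 181.98538756836967 275.4516522767227
handle ends [[ 515.87189827 -119.53289394  113.        ]
 [ 492.47930561 -227.95479097  113.        ]]
```

View pics/ov1.png

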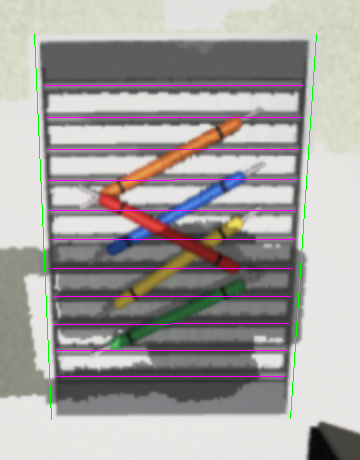

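The overlay fits to within about a millimetre: tray at (493.6, 197.3), yaw 0.134. Going to look at the rake.

Emit:
servo_tool(
  slide=[
    [-0.3,-0.03,0],
    [-0.6,-0.06,0],
    [-0.9,-0.08,0],
    [-1,-0.08,0],
  ],
  rot=[
    [0,0,0.02],
    [0,0,0.04],
    [0,0,0.054],
    [0,0,0.054],
  ],
  claw=[91.8,91.8,91.8,91.8],
)

```text
time: 2.72
tool_pos: [480.8, -21.1, 325.7]
tcp_rot: [3.141, 0.0, 1.533]
contact_force: [-0.3, 0.2, -0.3]
grip_width: 91.8
```

Emit:
servo_tool(
  slide=[
    [-0.3,0.03,0],
    [-0.6,0.06,0],
    [-0.9,0.085,0],
    [-1,0.085,0],
    [-1,0.085,0],
  ],
  rot=[
    [0,0,0.02],
    [0,0,0.04],
    [0,0,0.054],
    [0,0,0.054],
    [0,0,0.054],
  ],
  claw=[91.8,91.8,91.8,91.8,91.8],
)

```text
time: 3.35
tool_pos: [490.8, -219.8, 325.3]
tcp_rot: [-3.141, -0.001, 1.365]
contact_force: [-0.3, 0.8, 0.1]
grip_width: 92.0
```

```bash
python3 - <<'E'
from h import *
o=get_obs(); print(o['time'],o['tool_pos'],o['tcp_rot'])
c=cap('wrist','w2'); print(c['position'],c['rotation'][:,2])
np.savez('w2.npz',**c)
for n in ['rest','rake_grip','rake_teeth','rake']:
    for m in mark_of(n,'wrist')[:2]: print(n,m['confidence'],m['xy'],plane(c,[m['xy']],{'rest':0,'rake_grip':101,'rake_teeth':23,'rake':31}[n]).round(1))
cv2.imwrite('pics/w2b.png',cv2.resize(c['frame'][:,:,::-1],(800,600),interpolation=cv2.INTER_CUBIC))
E
```

```text
3.35 [ 490.78634603 -219.83799813  325.25562378] [-3.14109983e+00 -7.79157658e-04  1.36472633e+00]
[ 506.68922555 -141.40344362  504.38997188] [-0.06239529 -0.29015877 -0.95494226]
rest 0.84 [259.9, 103.9] [[ 504.9 -155.8    0. ]]
rake_grip 0.71 [261.5, 111.1] [[ 505.4 -161.7  101. ]]
rake_teeth 0.74 [262.0, 98.7] [[ 509.4 -148.7   23. ]]
rake 0.79 [260.9, 98.8] [[ 507.8 -148.4   31. ]]
```

View pics/w2b.png

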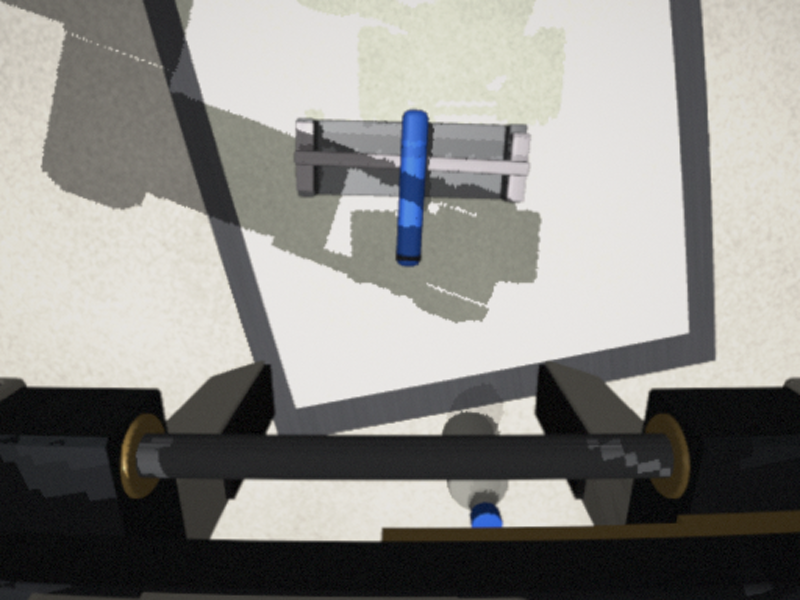

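The rake is at view (412,165), with its handle running from (414,110) to (408,262), skids at (307,157) and (519,168), and the bottle behind.

```bash
python3 - <<'E'
from fit import *
c=dict(np.load('w2.npz')); f=c['frame'].astype(int)
m=(f[...,2]>f[...,0]+35)&(f[...,2]>f[...,1]+15); m[190:]=0; m[:, :200]=0; m[:,320:]=0
v,u=np.nonzero(m); print(len(v))
P=plane(c,np.c_[u,v],113)[:,:2]
D=cloud(c)[v,u]; D=D[D[:,2]>90]; print('z',np.percentile(D[:,2],[10,50,90]))
mu=P.mean(0); _,s,vt=np.linalg.svd(P-mu,full_matrices=False); d=vt[0]*np.sign(vt[0][1])
t=(P-mu)@d; w=(P-mu)@[d[1],-d[0]]; a,b=np.percentile(t,[.3,99.7])
print('dir',d,'yaw',np.arctan2(-d[0],d[1]),'len',b-a,'width',np.percentile(w,[1,99]))
print('ends',mu+a*d,mu+b*d,'grip from +end',mu+(b-50)*d,'from -end',mu+(a+70)*d)
# skid/cheek ends: bar ends top approx
uv=np.array([[307,157],[519,168]])*.64; q=plane(c,uv,60);print('bar ends',q, np.arctan2(*(q[1]-q[0])[[1,0]]),np.linalg.norm(q[1]-q[0]),q.mean(0))
E
```

```text
1521
z [109.98208057 112.18797011 113.55001353]
dir [0.25262567 0.96756409] yaw -0.2553929933381118 len 115.22679419558335 width [-9.38889574  9.39747037]
ends [ 490.22597551 -229.39536184] [ 519.3352221  -117.90605355] grip from +end [ 506.70393838 -166.28425806] from -end [ 507.90977271 -161.66587553]
bar ends [[ 423.33746663 -132.1426399    60.        ]
 [ 598.98315746 -178.29928438   60.        ]] -0.2569727646004402 181.60904310769087 [ 511.16031205 -155.22096214   60.        ]
```

Emit:
servo_tool(
  slide=[
    [0.15,0.01,0.25],
    [0.29,0.024,0.5],
    [0.29,0.024,0.8],
    [0.29,0.024,0.8],
  ],
  rot=[
    [0,0,0.016],
    [0,0,0.016],
    [0,0,0.016],
    [0,0,0.016],
  ],
  claw=[91.8,91.8,91.8,91.8],
)

```text
time: 4.1
tool_pos: [504.8, -162.1, 162.3]
tcp_rot: [-3.133, -0.002, 1.316]
contact_force: [-0.1, 0.7, 0.4]
grip_width: 91.8
```

Emit:
servo_tool(
  slide=[
    [0,0,0.2],
    [0,0,0.38],
    [0,0,0.42],
    [0,0,0.42],
  ],
  rot=[
    [0,0,0],
    [0,0,0],
    [0,0,0],
    [0,0,0],
  ],
  claw=[91.8,91.8,91.8,91.8],
)

```text
time: 4.6
tool_pos: [508.5, -165.2, 83.5]
tcp_rot: [3.139, 0.0, 1.314]
contact_force: [-0.4, -0.6, 0.4]
grip_width: 91.8
```

```bash
python3 - <<'E'
from h import *
o=get_obs(); print(o['time'],o['tool_pos'],o['tcp_rot'],o['contact_force'])
c=cap('wrist','w3'); np.savez('w3.npz',**c)
cv2.imwrite('pics/w3b.png',c['frame'][:,:,::-1])
E
```

```text
4.6 [ 508.51956559 -165.18865854   83.45831253] [3.13890873e+00 4.33509687e-04 1.31393202e+00] [-0.38641717 -0.64184895  0.36357779]
```

View pics/w3b.png

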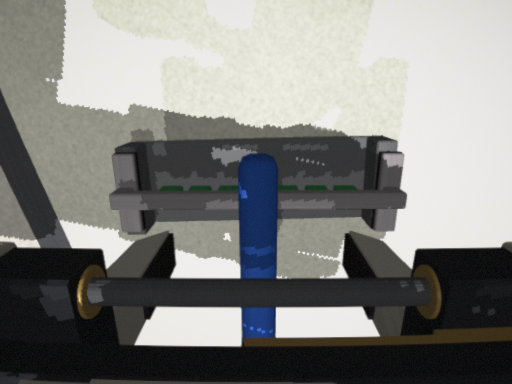

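The handle sits at column 258, midway between the fingers (about 260), parallel to the tool axis. Gripping and lifting.

Emit:
servo_tool(
  slide=[
    [0,0,0],
    [0,0,0],
    [0,0,0],
    [0,0,0],
    [0,0,0],
  ],
  rot=[
    [0,0,0],
    [0,0,0],
    [0,0,0],
    [0,0,0],
    [0,0,0],
  ],
  claw=[10,10,10,10,10],
)

```text
time: 5.28
tool_pos: [507.2, -164.6, 81.5]
tcp_rot: [-3.142, -0.0, 1.314]
contact_force: [-0.9, 0.9, 0.1]
grip_width: 46.6
```

```bash
python3 - <<'E'
from h import *
o=get_obs(); print(o['time'],o['tool_pos'],o['tcp_rot'],o['contact_force'],o['moment'],o['grip_width'])
E
```

```text
5.275 [ 507.22564019 -164.63960941   81.48294272] [-3.14152143e+00 -9.59647865e-05  1.31392897e+00] [-0.92218271  0.93012721  0.07975581] [-0.04696885  0.06220836 -0.01804461] 46.562812320180804
```

Emit:
servo_tool(
  slide=[
    [0,0,-0.05],
    [0,0,-0.15],
    [0,0,-0.3],
    [0,0,-0.4],
    [0,0,-0.4],
  ],
  rot=[
    [0,0,0],
    [0,0,0],
    [0,0,0],
    [0,0,0],
    [0,0,0],
  ],
  claw=[10,10,10,10,10],
)

```text
time: 5.9
tool_pos: [508.3, -165.1, 163.5]
tcp_rot: [3.137, 0.001, 1.314]
contact_force: [-0.0, 0.5, -0.3]
grip_width: 9.6
```

```bash
python3 - <<'E'
from h import *
o=get_obs(); print(o['time'],o['tool_pos'],o['tcp_rot'],o['contact_force'],o['moment'],o['grip_width'])
c=cap('wrist','w4'); a=np.load('w3.npz')['frame']
cv2.imwrite('pics/w4b.png',np.hstack([a,c['frame']])[120:,:,::-1][:, :, :][:, 80:, :][:, :800])
E
```

```text
5.9 [ 508.25121    -165.11529809  163.46954648] [3.13749133e+00 7.60885327e-04 1.31398116e+00] [-0.0494472   0.53052915 -0.32443328] [-0.07293493  0.02771134 -0.03523101] 9.623689503433296
```

View pics/w4b.png

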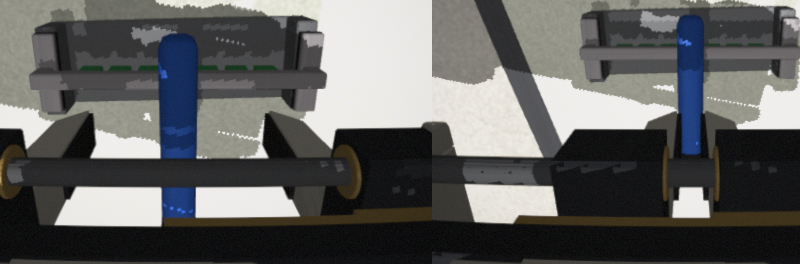

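I lifted before the fingers had finished closing. The rake still stands on its rest, unmoved, with its handle at column 258. I'll reopen, go down again and wait longer.

Emit:
servo_tool(
  slide=[
    [0,0,0],
    [0,0,0],
    [0,0,0],
    [0,0,0],
    [0,0,0],
  ],
  rot=[
    [0,0,0],
    [0,0,0],
    [0,0,0],
    [0,0,0],
    [0,0,0],
  ],
  claw=[60,60,60,60,60],
)

```text
time: 6.58
tool_pos: [507.2, -164.6, 161.4]
tcp_rot: [-3.141, -0.0, 1.314]
contact_force: [-0.8, -0.2, -1.3]
grip_width: 55.6
```

Emit:
servo_tool(
  slide=[
    [0,0,0.15],
    [0,0,0.3],
    [0,0,0.4],
    [0,0,0.4],
    [0,0,0.4],
  ],
  rot=[
    [0,0,0],
    [0,0,0],
    [0,0,0],
    [0,0,0],
    [0,0,0],
  ],
  claw=[55,55,55,50,40],
)

```text
time: 7.2
tool_pos: [507.8, -164.9, 82.3]
tcp_rot: [3.14, 0.0, 1.314]
contact_force: [0.2, -0.3, 0.0]
grip_width: 44.0
```

Emit:
servo_tool(
  slide=[
    [0,0,0],
    [0,0,0],
    [0,0,0],
    [0,0,0],
    [0,0,0],
  ],
  rot=[
    [0,0,0],
    [0,0,0],
    [0,0,0],
    [0,0,0],
    [0,0,0],
  ],
  claw=[10,10,10,10,10],
)

```text
time: 7.82
tool_pos: [507.6, -164.8, 82.1]
tcp_rot: [3.14, 0.0, 1.314]
contact_force: [-0.6, -0.7, 5.1]
grip_width: 19.6
```

```bash
python3 - <<'E'
from h import *
o=get_obs(); print(o['time'],o['tool_pos'],o['tcp_rot'],o['contact_force'],o['moment'],o['grip_width'])
E
```

```text
7.825 [ 507.60991869 -164.79711375   82.07114204] [3.14046218e+00 1.59617736e-04 1.31400630e+00] [-0.62478552 -0.68369503  5.07341695] [-0.0550853   0.11373302  0.07395654] 19.5665368038945
```

The gripper holds the rake at an opening of 19.6 mm. Lifting and carrying it to the tray's -y end.

Emit:
servo_tool(
  slide=[
    [0,0,-0.1],
    [0,0,-0.25],
    [0,0,-0.45],
    [0.15,-0.04,-0.45],
    [0.3,-0.075,-0.45],
  ],
  rot=[
    [0,0,0],
    [0,0,0],
    [0,0,0],
    [0,0,0],
    [0,0,0],
  ],
  claw=[10,10,10,10,10],
)

```text
time: 8.45
tool_pos: [507.3, -102.1, 171.1]
tcp_rot: [-3.14, -0.0, 1.313]
contact_force: [0.7, -0.7, -3.2]
grip_width: 19.4
```

Emit:
servo_tool(
  slide=[
    [0.2,-0.05,0],
    [0.45,-0.11,0],
    [0.7,-0.18,0],
    [0.88,-0.224,0],
    [0.88,-0.224,0],
  ],
  rot=[
    [0,0,-0.03],
    [0,0,-0.06],
    [0,0,-0.09],
    [0,0,-0.1245],
    [0,0,-0.1245],
  ],
  claw=[10,10,10,10,10],
)

```text
time: 9.07
tool_pos: [508.4, 81.2, 170.6]
tcp_rot: [-3.14, -0.001, 1.709]
contact_force: [0.2, 0.0, -3.4]
grip_width: 19.7
```

```bash
cat > st.py <<'E'
from h import *
import sys
o=get_obs(); T=np.array([493.6,197.3]); Y=.134
p=R.from_euler('z',-Y).apply([*(o['tool_pos'][:2]-T),0])
print('t',o['time'],'tcp',o['tool_pos'].round(1),o['tcp_rot'].round(3),'tray xy teeth',p[0].round(1),(p[1]+10).round(1),'F',o['contact_force'].round(1),'M',o['moment'].round(2),o['grip_width'].round(1))
E
python3 st.py; python3 - <<'E'
from h import *
c=cap('wrist','w5')
E
```

```text
Traceback (most recent call last):
  File "st.py", line 5, in <module>
    print('t',o['time'],'tcp',o['tool_pos'].round(1),o['tcp_rot'].round(3),'tray xy teeth',p[0].round(1),(p[1]+10).round(1),'F',o['contact_force'].round(1),'M',o['moment'].round(2),o['grip_width'].round(1))
                                                                                                                                                                                     ^^^^^^^^^^^^^^^^^^^^^
AttributeError: 'float' object has no attribute 'round'
```

View pics/w5.png

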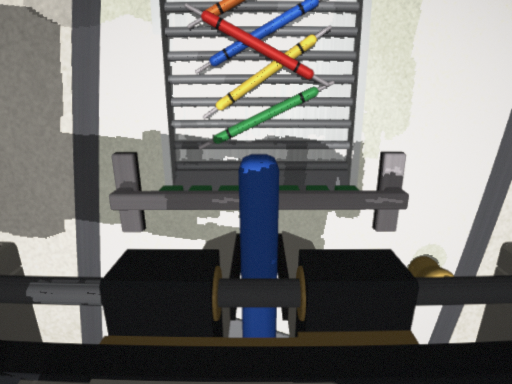

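The rake hangs level, square to the tray, with its teeth short of the green carver. Lowering it.

Emit:
servo_tool(
  slide=[
    [0,0,0.15],
    [0,0,0.3],
    [0,0,0.4],
    [0,0,0.42],
    [0,0,0.42],
  ],
  rot=[
    [0,0,0],
    [0,0,0],
    [0,0,0],
    [0,0,0],
    [0,0,0],
  ],
  claw=[10,10,10,10,10],
)

```text
time: 9.75
tool_pos: [509.6, 78.1, 87.7]
tcp_rot: [-3.142, 0.0, 1.704]
contact_force: [0.7, -0.1, -2.5]
grip_width: 19.7
```

```bash
sed -i "s/o\['grip_width'\].round(1)/round(o['grip_width'],1)/" st.py; python3 st.py
```

```text
t 9.75 tcp [509.6  78.1  87.7] [-3.142  0.     1.704] tray xy teeth -0.1 -110.3 F [ 0.7 -0.1 -2.5] M [-0.1   0.    0.03] 19.7
```

Emit:
servo_tool(
  slide=[
    [0,0,0.02],
    [0,0,0.03],
    [0,0,0.03],
  ],
  rot=[
    [0,0,0],
    [0,0,0],
    [0,0,0],
  ],
  claw=[10,10,10],
)

```text
time: 10.12
tool_pos: [509.4, 78.8, 81.7]
tcp_rot: [3.141, -0.0, 1.705]
contact_force: [-0.5, -0.5, -2.8]
grip_width: 19.7
```

```bash
python3 st.py
```

```text
t 10.125 tcp [509.4  78.8  81.7] [ 3.141 -0.     1.705] tray xy teeth -0.2 -109.5 F [-0.5 -0.5 -2.8] M [-0.07  0.07 -0.  ] 19.7
```

Emit:
servo_tool(
  slide=[
    [0,0,0.0075],
    [0,0,0.0075],
  ],
  rot=[
    [0,0,0],
    [0,0,0],
  ],
  claw=[10,10],
)

```text
time: 10.38
tool_pos: [509.3, 78.9, 80.0]
tcp_rot: [-3.141, -0.0, 1.705]
contact_force: [1.0, 0.4, -3.7]
grip_width: 19.3
```

Emit:
servo_tool(
  slide=[
    [0,0,0.004],
    [0,0,0.004],
  ],
  rot=[
    [0,0,0],
    [0,0,0],
  ],
  claw=[10,10],
)

```text
time: 10.62
tool_pos: [509.5, 78.8, 79.3]
tcp_rot: [3.141, -0.0, 1.705]
contact_force: [-0.3, 0.0, -2.7]
grip_width: 19.5
```

```bash
python3 st.py
```

```text
t 10.625 tcp [509.5  78.8  79.3] [ 3.141 -0.     1.705] tray xy teeth -0.1 -109.5 F [-0.3  0.  -2.7] M [-0.07  0.01  0.01] 19.5
```

Emit:
servo_tool(
  slide=[
    [0,0,0.0025],
    [0,0,0.0025],
  ],
  rot=[
    [0,0,0],
    [0,0,0],
  ],
  claw=[10,10],
)

```text
time: 10.88
tool_pos: [509.5, 78.9, 79.2]
tcp_rot: [3.141, -0.0, 1.705]
contact_force: [-1.8, 0.1, 4.4]
grip_width: 19.3
```

Emit:
servo_tool(
  slide=[
    [0,0,0.0025],
    [0,0,0.0025],
  ],
  rot=[
    [0,0,0],
    [0,0,0],
  ],
  claw=[10,10],
)

```text
time: 11.12
tool_pos: [509.5, 79.0, 79.1]
tcp_rot: [3.141, -0.0, 1.705]
contact_force: [-4.0, 1.0, 9.0]
grip_width: 19.7
```

```bash
python3 st.py
```

```text
t 11.125 tcp [509.5  79.   79.1] [ 3.141 -0.     1.705] tray xy teeth -0.1 -109.3 F [-4.  1.  9.] M [0.1  0.68 0.02] 19.7
```

Both skids bear on the rims at about 12 N. I'm easing off to a light touch and starting the first slow stroke toward +y.

Emit:
servo_tool(
  slide=[
    [0,0,-0.0035],
    [0.04,0,-0.0035],
    [0.08,0,-0.0035],
    [0.12,0,-0.0035],
    [0.16,0,-0.0035],
  ],
  rot=[
    [0,0,0],
    [0,0,0],
    [0,0,0],
    [0,0,0],
    [0,0,0],
  ],
  claw=[10,10,10,10,10],
)

```text
time: 11.75
tool_pos: [505.3, 111.0, 79.1]
tcp_rot: [3.141, 0.0, 1.705]
contact_force: [0.9, -3.5, 4.3]
grip_width: 19.4
```

```bash
python3 st.py
```

```text
t 11.75 tcp [505.3 111.   79.1] [3.141 0.    1.705] tray xy teeth 0.1 -77.1 F [ 0.9 -3.5  4.3] M [-0.76 -0.03  0.01] 19.4
```

Emit:
servo_tool(
  slide=[
    [0.04,0,0],
    [0.08,0,0],
    [0.12,0,0],
    [0.16,0,0],
    [0.2,0,0],
  ],
  rot=[
    [0,0,0],
    [0,0,0],
    [0,0,0],
    [0,0,0],
    [0,0,0],
  ],
  claw=[10,10,10,10,10],
)

```text
time: 12.38
tool_pos: [499.9, 150.5, 79.2]
tcp_rot: [3.141, 0.0, 1.705]
contact_force: [1.1, 0.3, 1.3]
grip_width: 19.6
```

```bash
python3 st.py; python3 - <<'E'
from h import *
c=cap('wrist','w6'); c2=cap('top','t6')
t=cv2.resize(c2['frame'][150:250,130:260],None,fx=3.84,fy=3.84,interpolation=cv2.INTER_CUBIC)
i=np.zeros((384,512+288,3),np.uint8); i[:,:512]=c['frame']; t=t[:, :]; t=cv2.resize(t,(288,222)); i[:222,512:]=t
cv2.imwrite('pics/w6b.png',i[:,:,::-1])
E
```

```text
t 12.375 tcp [499.9 150.5  79.2] [3.141 0.    1.705] tray xy teeth -0.0 -37.2 F [1.1 0.3 1.3] M [ 0.01 -0.06  0.05] 19.6
```

View pics/w6b.png

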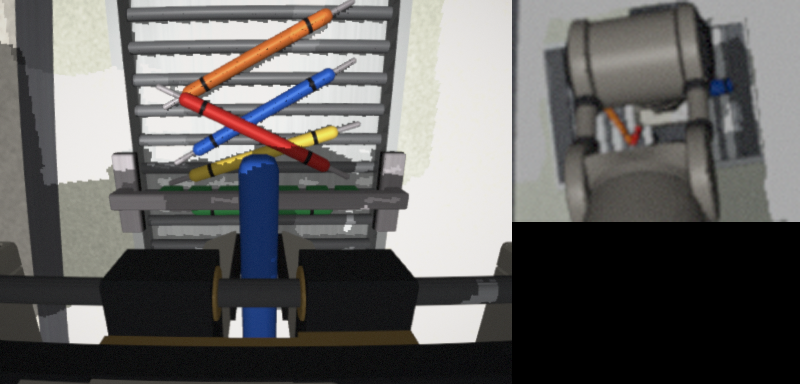

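The green carver now lies parallel in a groove under the bar, and yellow is just being met. The rims are still aligned. I'll continue, with forces shown after each call.

Emit:
servo_tool(
  slide=[
    [0.035,0,0],
    [0.07,0,0],
    [0.105,0,0],
    [0.14,0,0],
    [0.175,0,0],
  ],
  rot=[
    [0,0,0],
    [0,0,0],
    [0,0,0],
    [0,0,0],
    [0,0,0],
  ],
  claw=[10,10,10,10,10],
)

```text
time: 13.1
tool_pos: [495.1, 185.0, 79.2]
tcp_rot: [3.141, 0.0, 1.705]
contact_force: [-0.4, -9.9, 14.5]
grip_width: 19.2
```

Emit:
servo_tool(
  slide=[
    [0.035,0,0],
    [0.07,0,0],
    [0.105,0,0],
    [0.14,0,0],
    [0.175,0,0],
  ],
  rot=[
    [0,0,0],
    [0,0,0],
    [0,0,0],
    [0,0,0],
    [0,0,0],
  ],
  claw=[10,10,10,10,10],
)

```text
time: 13.72
tool_pos: [490.2, 219.8, 79.1]
tcp_rot: [-3.142, 0.0, 1.705]
contact_force: [0.9, -14.4, 24.3]
grip_width: 19.5
```

```bash
python3 st.py
```

```text
t 13.725 tcp [490.2 219.8  79.1] [-3.142  0.     1.705] tray xy teeth -0.3 32.7 F [  0.9 -14.4  24.3] M [-2.83 -0.25  0.05] 19.5
```

The force has built up to 27 N down and 14 N drag, so something is catching. Easing off: back and up, then a look.

Emit:
servo_tool(
  slide=[
    [-0.02,0,-0.01],
    [-0.05,0,-0.1],
    [-0.05,0,-0.25],
    [-0.05,0,-0.25],
  ],
  rot=[
    [0,0,0],
    [0,0,0],
    [0,0,0],
    [0,0,0],
  ],
  claw=[10,10,10,10],
)

```text
time: 14.22
tool_pos: [492.2, 210.2, 129.6]
tcp_rot: [3.139, -0.001, 1.705]
contact_force: [0.6, -0.8, -4.2]
grip_width: 19.5
```

```bash
python3 st.py; python3 - <<'E'
from h import *
c=cap('wrist','w7'); np.savez('w7.npz',**c)
E
```

```text
t 14.225 tcp [492.2 210.2 129.6] [ 3.139e+00 -1.000e-03  1.705e+00] tray xy teeth 0.4 23.0 F [ 0.6 -0.8 -4.2] M [-0.07  0.06  0.01] 19.5
```

View pics/w7.png

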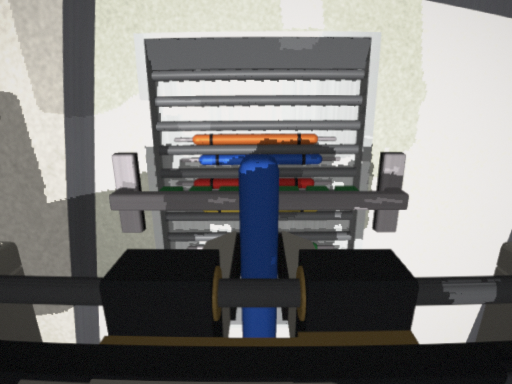

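All the carvers are now parallel (orange at row 139, blue 159, red 182, yellow 210). I'll back off and measure their heights and the tray's shift.

Emit:
servo_tool(
  slide=[
    [-0.25,0,-0.2],
    [-0.5,0,-0.4],
    [-0.8,0,-0.6],
    [-0.8,0,-0.6],
    [-0.8,0,-0.6],
  ],
  rot=[
    [0,0,0],
    [0,0,0],
    [0,0,0],
    [0,0,0],
    [0,0,0],
  ],
  claw=[10,10,10,10,10],
)

```text
time: 14.9
tool_pos: [512.6, 51.0, 247.4]
tcp_rot: [-3.139, -0.001, 1.704]
contact_force: [0.2, 0.5, -3.4]
grip_width: 19.7
```

```bash
python3 st.py; cat > ana.py <<'E'
from h import *
import sys
def ana(c,T=(493.6,197.3),Y=.134):
    W=cloud(c); f=c['frame']; hsv=cv2.cvtColor(f,cv2.COLOR_RGB2HSV); 
    L=(W-[*T,0])@R.from_euler('z',Y).as_matrix()
    inb=(abs(L[...,0])<90)&(abs(L[...,1])<125)&(L[...,2]<50)&(hsv[...,1]>130)&(hsv[...,2]>50)&(c['depth']>0)
    h=hsv[...,0].astype(int)
    for n,(a,b) in dict(orange=(7,16),yellow=(20,34),green=(45,85),blue=(100,130),red=(-6,5)).items():
        hh=np.where(h>150,h-180,h); m=(inb&(hh>=a)&(hh<=b)).astype(np.uint8)
        k,lab,st,_=cv2.connectedComponentsWithStats(m)
        for i in range(1,k):
            if st[i,4]<60: continue
            P=L[lab==i]; z=np.percentile(P[:,2],[50,90])
            # position on plane at top height
            q=(P[:,:2]-P[:,:2].mean(0)); v=np.linalg.svd(q,full_matrices=False)[2][0]
            print(n,st[i,4],'c',P[:,:2].mean(0).round(1),'z',z.round(1),'ang',round(np.arctan(v[1]/v[0]),3),'len',np.ptp(q@v).round(0))
if __name__=='__main__':
    c=cap('wrist',sys.argv[1]); np.savez(sys.argv[1]+'.npz',**c); ana(c)
    L=(cloud(c)-[493.6,197.3,0])@R.from_euler('z',.134).as_matrix()
    rim=(L[...,2]>24)&(L[...,2]<32)&(abs(L[...,1])<160)&(abs(L[...,0])<125)
    P=L[rim]; print('rim x',np.percentile(P[:,0],[1,99]),'y',np.percentile(P[:,1],[1,99]))
E
python3 ana.py w8
```

```text
t 14.9 tcp [512.6  51.  247.4] [-3.139e+00 -1.000e-03  1.704e+00] tray xy teeth -0.7 -137.6 F [ 0.2  0.5 -3.4] M [-0.08  0.03  0.03] 19.7
yellow 723 c [  1.4 -12.8] z [15.2 16.4] ang 0.003 len 113.0
green 65 c [-46.9 -56.6] z [15.3 16.4] ang -0.016 len 15.0
green 433 c [  2.1 -56.5] z [15.3 16.5] ang -0.002 len 77.0
green 77 c [ 49.7 -56.5] z [15.1 16.3] ang 0.026 len 14.0
blue 672 c [-7.9 33.8] z [15.1 16.5] ang 0.002 len 95.0
blue 106 c [49.4 34. ] z [15.1 16.4] ang 0.036 len 16.0
red 784 c [-5.9 11.2] z [15.1 16.5] ang 0.003 len 113.0
rim x [-100.46427395   99.45099958] y [-141.31992362   33.32305007]
```

View pics/w8.png

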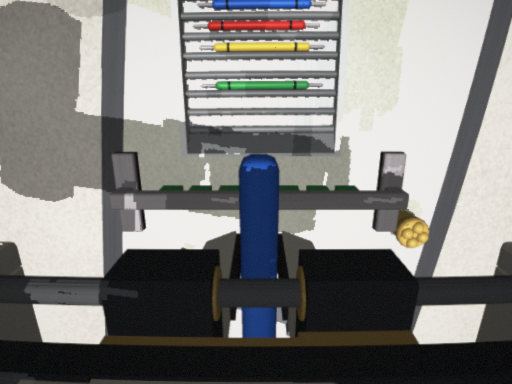

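Green, yellow, red and blue are all down in grooves (tops at about 16 mm), and the tray has not shifted. Orange is out of view, so I'll check it in the previous picture.

```bash
python3 - <<'E'
from ana import *
c=dict(np.load('w7.npz')); ana(c)
E
```

```text
orange 150 c [-52.3  53.8] z [15.1 16.3] ang -0.025 len 16.0
orange 869 c [-4.1 54. ] z [15.  16.2] ang 0.015 len 78.0
orange 158 c [44.6 54.5] z [14.9 16.3] ang -0.053 len 16.0
blue 158 c [-47.3  35.3] z [14.9 16.4] ang 0.024 len 16.0
blue 236 c [-26.8  35.5] z [15.1 16.2] ang 0.083 len 27.0
blue 281 c [26.4 36.3] z [14.9 16.2] ang -0.059 len 32.0
blue 156 c [49.4 36. ] z [14.9 16.2] ang 0.006 len 15.0
red 107 c [-53.8  13.5] z [15.  16.1] ang 0.055 len 16.0
red 197 c [-32.8  13.2] z [15.  16.2] ang 0.078 len 24.0
red 119 c [25.8 14. ] z [15.  16.3] ang -0.018 len 14.0
red 128 c [43.  13.5] z [15.1 16.1] ang 0.104 len 15.0
```

Orange is also down, in the y=+55 groove (top at about 16 mm, parallel). All five are seated, so the rake goes back.

Emit:
servo_tool(
  slide=[
    [-0.25,-0.04,0],
    [-0.5,-0.08,0.1],
    [-0.75,-0.12,0.2],
    [-0.95,-0.15,0.3],
    [-0.95,-0.15,0.3],
  ],
  rot=[
    [0,0,0.03],
    [0,0,0.06],
    [0,0,0.09],
    [0,0,0.124],
    [0,0,0.124],
  ],
  claw=[10,10,10,10,10],
)

```text
time: 15.58
tool_pos: [507.2, -141.4, 185.2]
tcp_rot: [-3.135, -0.001, 1.313]
contact_force: [1.1, 1.1, -2.8]
grip_width: 19.8
```

Emit:
servo_tool(
  slide=[
    [0,0,0],
    [0,0,0],
  ],
  rot=[
    [0,0,0],
    [0,0,0],
  ],
  claw=[10,10],
)

```text
time: 15.82
tool_pos: [509.1, -139.6, 188.9]
tcp_rot: [-3.142, -0.0, 1.318]
contact_force: [-0.3, 0.2, -3.1]
grip_width: 19.5
```

```bash
cat > go.py <<'E'
from h import *
import sys
x,y,z,w=map(float,sys.argv[1:])
o=get_obs(); M=R.from_euler('xyz',o['tcp_rot']); 
print(o['time'],o['tool_pos'].round(1),o['tcp_rot'].round(3),o['contact_force'].round(1),'slide',(M.inv().apply(np.array([x,y,z])-o['tool_pos'])/200).round(3),'rotz',round(-(w-o['tcp_rot'][2])/np.pi,4))
E
python3 go.py 507.6 -164.8 82.1 1.314
```

```text
15.825 [ 509.1 -139.6  188.9] [-3.142 -0.     1.318] [-0.3  0.2 -3.1] slide [-0.124  0.024  0.534] rotz 0.0013
```

Emit:
servo_tool(
  slide=[
    [-0.124,0.024,0.05],
    [-0.124,0.024,0.25],
    [-0.124,0.024,0.42],
    [-0.124,0.024,0.5],
    [-0.124,0.024,0.5],
  ],
  rot=[
    [0,0,0.001],
    [0,0,0.001],
    [0,0,0.001],
    [0,0,0.001],
    [0,0,0.001],
  ],
  claw=[10,10,10,10,10],
)

```text
time: 16.45
tool_pos: [506.8, -165.1, 88.2]
tcp_rot: [-3.139, -0.001, 1.314]
contact_force: [0.9, 0.9, -2.9]
grip_width: 19.5
```

Emit:
servo_tool(
  slide=[
    [0,0,0.01],
    [0,0,0.018],
    [0,0,0.025],
    [0,0,0.025],
  ],
  rot=[
    [0,0,0],
    [0,0,0],
    [0,0,0],
    [0,0,0],
  ],
  claw=[10,10,10,10],
)

```text
time: 16.95
tool_pos: [507.2, -166.5, 84.1]
tcp_rot: [3.141, -0.0, 1.312]
contact_force: [0.4, 0.6, -3.7]
grip_width: 19.9
```

```bash
python3 go.py 507.6 -164.8 82.1 1.314
```

```text
16.95 [ 507.2 -166.5   84.1] [ 3.141 -0.     1.312] [ 0.4  0.6 -3.7] slide [ 0.009 -0.     0.01 ] rotz -0.0005
```

Emit:
servo_tool(
  slide=[
    [0.008,0,0.005],
    [0.008,0,0.009],
    [0.008,0,0.009],
  ],
  rot=[
    [0,0,0],
    [0,0,0],
    [0,0,0],
  ],
  claw=[10,10,10],
)

```text
time: 17.32
tool_pos: [508.0, -165.0, 82.4]
tcp_rot: [3.141, -0.0, 1.312]
contact_force: [0.2, 0.7, -0.2]
grip_width: 19.5
```

Emit:
servo_tool(
  slide=[
    [0,0,0.0025],
    [0,0,0.0025],
  ],
  rot=[
    [0,0,0],
    [0,0,0],
  ],
  claw=[10,10],
)

```text
time: 17.58
tool_pos: [508.0, -164.9, 82.3]
tcp_rot: [3.14, -0.0, 1.312]
contact_force: [-0.6, 2.0, 5.0]
grip_width: 19.5
```

```bash
python3 go.py 507.6 -164.8 82.1 1.314
```

```text
17.575 [ 508.  -164.9   82.3] [ 3.14  -0.     1.312] [-0.6  2.   5. ] slide [ 0.    -0.002  0.001] rotz -0.0005
```

The skids are on the cheeks again, at the same pose and force as when I took the rake. Releasing, then rising.

Emit:
servo_tool(
  slide=[
    [0,0,0],
    [0,0,0],
    [0,0,0],
    [0,0,0],
    [0,0,0],
  ],
  rot=[
    [0,0,0],
    [0,0,0],
    [0,0,0],
    [0,0,0],
    [0,0,0],
  ],
  claw=[60,60,60,60,60],
)

```text
time: 18.2
tool_pos: [507.6, -164.9, 81.5]
tcp_rot: [-3.142, -0.0, 1.312]
contact_force: [-0.2, -0.7, 0.6]
grip_width: 59.2
```

Emit:
servo_tool(
  slide=[
    [0,0,-0.1],
    [0,0,-0.3],
    [0,0,-0.6],
    [0,0,-0.9],
    [0,0,-0.9],
  ],
  rot=[
    [0,0,0],
    [0,0,0],
    [0,0,0],
    [0,0,0],
    [0,0,0],
  ],
  claw=[80,80,80,80,80],
)

```text
time: 18.82
tool_pos: [509.7, -165.9, 266.8]
tcp_rot: [3.131, 0.002, 1.312]
contact_force: [-0.0, 0.4, 0.2]
grip_width: 80.1
```

Emit:
servo_tool(
  slide=[
    [-0.3,0,-0.3],
    [-0.3,0,-0.3],
    [-0.3,0,-0.3],
  ],
  rot=[
    [0,0,0],
    [0,0,0],
    [0,0,0],
  ],
  claw=[80,80,80],
)

```text
time: 19.2
tool_pos: [492.2, -223.9, 321.5]
tcp_rot: [3.141, 0.0, 1.31]
contact_force: [-0.5, 0.7, -0.6]
grip_width: 79.9
```

```bash
python3 - <<'E'
from fit import *
from ana import ana
o=get_obs(); print(o['time'],o['tool_pos'],o['contact_force'],o['grip_width'])
c=cap('wrist','w9'); t=cap('top','t9')
f=c['frame'].astype(int)
m=(f[...,2]>f[...,0]+35)&(f[...,2]>f[...,1]+15); m[200:]=0; m[:, :200]=0; m[:,320:]=0
v,u=np.nonzero(m)
P=plane(c,np.c_[u,v],113)[:,:2]; D=cloud(c)[v,u]; print('z',np.percentile(D[:,2],[10,50,90]))
mu=P.mean(0); d=np.linalg.svd(P-mu,full_matrices=False)[2][0]; d*=np.sign(d[1])
s=(P-mu)@d;a,b=np.percentile(s,[.3,99.7]); print('yaw',np.arctan2(-d[0],d[1]),mu+a*d,mu+b*d)
ana(t)
i=np.zeros((384,800,3),np.uint8); i[:,:512]=c['frame']; i[:222,512:]=cv2.resize(t['frame'][150:250,130:260],(288,222),interpolation=cv2.INTER_CUBIC)
cv2.imwrite('pics/fin.png',i[:,:,::-1])
E
```

```text
19.2 [ 492.20182655 -223.88907072  321.54303955] [-0.51435577  0.73471699 -0.62565283] 79.85515707444343
z [109.96314786 112.16338542 113.56105913]
yaw -0.26354674598827 [ 489.87013213 -228.5929381 ] [ 519.95900679 -117.0795106 ]
orange 86 c [-3.7 52.9] z [14.3 17.4] ang 0.007 len 108.0
yellow 89 c [  3. -13.] z [14.7 17.5] ang 0.006 len 108.0
green 68 c [  3.9 -57.2] z [15.  18.6] ang 0.009 len 105.0
blue 89 c [ 0.2 35.1] z [14.2 18.3] ang 0.002 len 108.0
red 104 c [-4.6 11.6] z [15.4 18.7] ang 0.006 len 107.0
```

View pics/fin.png

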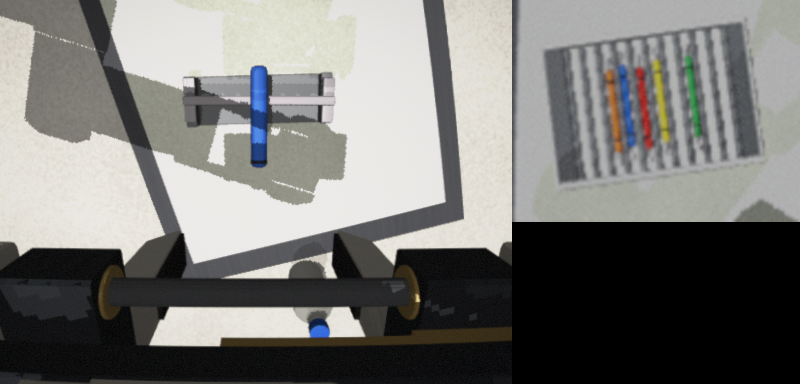

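The rake stands on its rest as it did before (handle ends within 1 mm, yaw within 0.01). All five carvers lie in separate grooves, parallel to the ribs. Handing in.

```bash
python3 -c "
from plant import *
print(close_job())"
```

```text
the job is handed in; nothing more can be done
None
```

The job is handed in at about 19 s of the 72 s allowed. All five carvers are seated and the rake is back on its rest. The hand-in gave no verdict.

- **Carvers:** one slow stroke toward the tray's +y end was enough. They lie at about y = -55 (green), -11 (yellow), +11 (red), +33 (blue) and +55 mm (orange). The last check put each within 0.01 rad of the ribs. Their tops measured about 15–16 mm above the tray's origin, which fits lying on the groove floor.
- **Rake:** it stands on its rest with the handle ends within about 1 mm and 0.01 rad of where they started. It is released and the arm is clear.
- **Tray:** my last close measurement of it, before returning the rake, showed no shift.

**What went less well:**
- I lifted once before the fingers had closed. The rake was not disturbed, and I redid the grasp.
- At the end of the stroke the load rose to about 27 N down and 14 N drag, under the 35 N limit on the tray but not a light touch. I backed off at once and no second stroke was needed. I only read force at the end of each move, so a brief higher peak could have gone unseen.
- I did not measure the molar, bottle and bowl again at the end. The arm never came near them.

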